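Turn the sample carousel to bring the paste tub to the front

ROBOT

A 7-joint arm with a two-finger parallel gripper is mounted at the origin on a cart in front of the work surface, level with it; the furniture and walls round the work are solid. World frame = base frame: x ahead of the robot, y to its left, z up, the work surface at z = 0. Lengths are in m, angles in rad, forces in N, time in s.
With the tool pointing down it reaches from about 0.425 to 0.875 m from the base axis. Payload 4.7 kg.
Tool frame: the origin (TCP) lies at the very end of the fingers, on their centre line; the grasp point (between the pads) lies 19 mm behind it (bot.grasp_offset is the distance from the TCP to the grasp point, in m); z points along the fingers, y is the line along which they close (so a half turn about z gives the same grasp; the last joint's range is limited). The gripper opens to 85 mm and grips with 20 to 120 N. Pads are 22 mm wide; open, the fingers measure 114 mm over their backs; the gripper's body (76 mm by 85 mm) begins 54 mm behind the grasp point. The pads swing forward as they close: fully open they stand 13 mm farther back than shut.
Start: joints at [1.143, 0.321, -0.07, 1.45, 0.023, 1.371, -0.057], TCP at [0.278, -0.588, 0.231] pointing down, gripper open.
Joint ranges: [-2.86, 2.86], [-0.3, 2.09], [-1.38, 1.24], [0.06, 2.45], [-1.56, 4.7], [0.09, 2.05], [-2.69, 2.69]. Speed limits (rad/s): [2.57, 2.57, 3.14, 3.14, 3.14, 3.14, 3.14].

INTERFACE

Orientations are given as a 3x3 rotation matrix whose columns are the frame's x, y, z axes.
In Python, from workcell import bot gives the robot as it stands. The module is installed in compiled form; this text tells all that it offers.
- The arm moves only by the tool step_arm, never from a script. Its argument "series" is a list of rows, each a list of 3 entries, a list of its own where there are three numbers: the closure in counts, from 0 (fully open) to 255 (shut), then the shift along the tool's x, y, z in mm, then the turn about the tool's z in degrees. A call has 1 to 5 rows; each row is the pose to reach, as a shift and turn from the pose commanded when the call began, along the tool's axes at that moment; what a row does not reach only later rows make up. A row lasts 1/12 s, in which the tool goes at most 41.7 mm and 7.16 degrees, less where a joint would pass 70% of its speed; a pose out of reach is approached as far as the arm can. A call with a gripper value outside its range is refused whole. The fingers move at their own pace and stop on an object; "squeeze" is the grip in N (left out, the last holds). Time passes only in rows, so rows that repeat a pose let the fingers close. It gives the time, the measured TCP pose, the force, the opening and the grip force at its end, in the units of the state.
- bot.get_obs(): the state, without advancing time (a new reading comes with each control period).
- bot.capture(name): name is "side" or "top" or "wrist"; returns a dict with "frame" (400x640x3 uint8, blue, green, red), "K" (3x3 intrinsics, pixels), "world_to_cam" (4x4, takes a point from world to camera coordinates). Camera axes: x right, y down, z forward; pixel columns grow to the right and rows downward; lengths in m; the calibration is good to about 2 mm. A picture is of the moment at which its call begins. There is no depth.
- bot.finish_job(): hands the job in; it is judged then, once.
The state is a dict: "t": time; "joint_positions": joint angles; "dq": joint speeds; "joint_torque": joint torques, N m; "position": TCP position; "tool_rot": TCP orientation; "wrist_force": force on the tool from outside, world axes, zero at the start; "moment": the same for the moment, N m; "gripper_width": finger opening in m; "gripper_force": force on a finger pad.
Only numpy, scipy, OpenCV 4.12 (cv2) and the standard library are available. Lean on these libraries where they do the work, as an engineer would, in place of code of your own. Each camera call takes 0.05 s, during which the arm holds its last target. There are 200 camera calls.

TASK

Turn the carousel by pushing the blue tabs on its rim with the fingertips until the tub with the pink lid stands at the front, centred in line with the red pointer. Do not touch, lift or upset the four things that stand on the carousel, and leave everything round it where it is.

Things in the scene. Friction and masses are not known exactly. Their poses are not given: they have to be found in the camera images.
- carousel (a joint): angle of the carousel's disc about its upright axis; grows anticlockwise seen from above, turns freely several turns, starts anywhere. At 0 tab 0 points straight away from the red pointer. The bearing has friction (about 0.1 N m, some 1 N at a tab), so the disc stays where it is left and does not coast.
- axis (a point): centre of the carousel's grey disc, on its upper face, 20 mm above the worktop. Disc 208 mm across, 12 mm thick, rubber on top, hub 22 mm across and 14 mm high; its round foot (150 mm across, 7 mm high) is fixed to the worktop. This frame does not turn with the disc: its -x axis points to the red pointer (the front), up to 40 degrees either way from the world's -x.
- front_spot (a point): the front place: point on the disc's upper face, 58 mm from the axis toward the red pointer; stays still as the disc turns. The pointer is a flat red arrow on the worktop that points at the axis, from 122 to 187 mm from it, 5 mm high, joined to the foot by a flat dark bar 22 mm wide, 4 mm high.
- tab0 (a point): middle of blue tab 0, 122 mm from the axis, 32.5 mm above the worktop; turns with the disc. Six blue upright finger tabs stick out of the disc's rim, 60 degrees apart: each a radial fin 12 mm thick, from 102 to 136 mm from the axis and from 10 to 55 mm above the worktop. Tab 0 looks like the other five.
- tub_mid (a point): round tub with a blue body and a pink lid, 70 mm across and 48 mm high. It stands loose on the disc, held by friction only, its centre 53 to 63 mm from the axis; which of the four places it has varies. This point is its centre, half-way up.
- eyeglass_mid (a point): black round stand loupe, 41 mm across and 40 mm high. It stands loose on the disc, held by friction only, its centre 53 to 63 mm from the axis; which of the four places it has varies. This point is its centre, half-way up.
- plain_puck_mid (a point): plain low aluminium puck, 48 mm across and 26 mm high. It stands loose on the disc, held by friction only, its centre 53 to 63 mm from the axis; which of the four places it has varies. This point is its centre, half-way up.
- grooved_sample_mid (a point): hollow-topped turned aluminium sample, 42 mm across and 40 mm high. It stands loose on the disc, held by friction only, its centre 53 to 63 mm from the axis; which of the four places it has varies. This point is its centre, half-way up.
- mouse_pc: black computer mouse, 105x61x39 mm, on the worktop to the left; bystander. Origin under its centre.
- sample_castle_08: turned aluminium sample, 43 mm across, 48 mm high, on the worktop to the right; bystander. Origin under its centre.
- sample_castle_06: turned aluminium sample, 44 mm across, 34 mm high, on the worktop to the right; bystander. Origin under its centre.
- tape: roll of tan adhesive tape lying flat, 104 mm across, 25 mm high, behind the carousel; bystander. Origin under its centre.
- dish: glass dish, 60 mm across, 14 mm high, on the worktop behind and to the right; bystander. Origin under its centre.
Mind the look-alikes: they are no part of the job. What is shaped like the part that bears tub_mid but green is not meant. What is shaped like the part that bears eyeglass_mid but green is not meant.

How it is judged:
By the outcome, as a careful person would: the job done as asked, in the order asked, and still so for the second after the job is handed in, with the robot touching nothing.
It also fails if it takes over 58 s, if anything falls off the work surface, if the arm or the gripper's body presses on something with over 40 N, if the wrist force passes 120 N, or if a joint passes its speed limit or range.

## Working session

There is one attempt and no reset: what is moved stays moved. The work goes in short steps, Python scripts to look and compute and a tool call to move; the robot and the scene stay as the last step left them, time stands still between calls to the robot, and variables do not carry over. Pictures are saved under pics/ and viewed, at most 10 in all, crops included, and the job is handed in when it is done.

Besides the shell and the picture viewer there is one more tool, called after "Emit:" by a JSON object that holds its "name" and its "arguments". step_arm: Moves the arm, as the interface text tells. Its arguments: {"type":"object","properties":{"series":{"type":"array","items":{"type":"array"}},"squeeze":{"type":"number"}},"required":["series"]}

```bash
mkdir -p pics; python3 - <<'E'
from workcell import bot
import cv2,numpy as np
for n in("top","side"):
    c=bot.capture(n);cv2.imwrite(f"pics/{n}0.png",c["frame"]);print(n,c["K"].tolist(),c["world_to_cam"].round(4).tolist())
o=bot.get_obs();print(o["t"],o["position"],o["tool_rot"],o["gripper_width"])
E
```

```text
top [[514.6574906657946, 0.0, 325.26727593771744], [0.0, 514.6574906657946, 206.30094741462537], [0.0, 0.0, 1.0]] [[-0.0111, -0.9999, 0.008, -0.1483], [-0.9953, 0.0102, -0.0968, 0.5059], [0.0967, -0.0091, -0.9953, 1.9198], [0.0, 0.0, 0.0, 1.0]]
side [[471.7999010967746, 0.0, 317.5883247737006], [0.0, 471.7999010967746, 204.2994925115949], [0.0, 0.0, 1.0]] [[0.9558, 0.2935, 0.0169, -0.4597], [0.2419, -0.7524, -0.6127, -0.1966], [-0.1671, 0.5897, -0.7901, 1.6389], [0.0, 0.0, 0.0, 1.0]]
0.1 [ 0.27765908 -0.58717156  0.23031659] [[ 9.03982201e-01  4.27569290e-01 -8.26545936e-04]
 [ 4.27570080e-01 -9.03980887e-01  1.54372294e-03]
 [-8.71332090e-05 -1.74890437e-03 -9.99998467e-01]] 0.08519549405378338
```

View pics/top0.png

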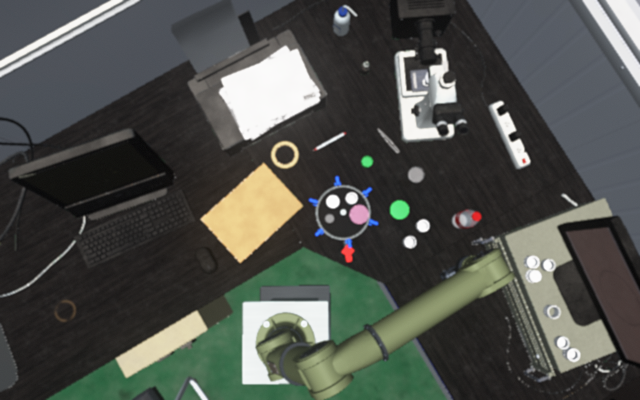

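View pics/side0.png

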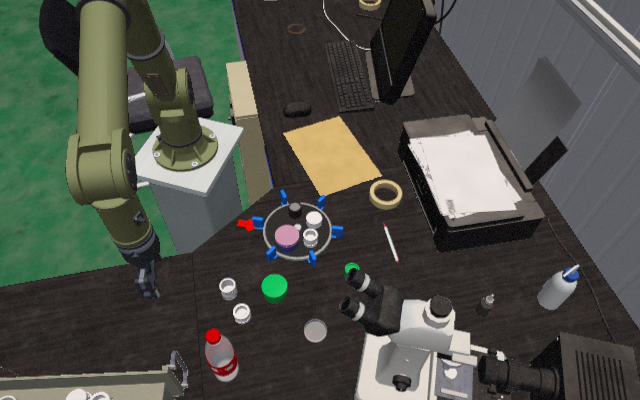

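The top view shows the carousel around pixel (343,212), with the red pointer at (348,252). Two things could be the tub: the pink-lidded one on the disc at (359,214) and the green one off the disc at (399,209). The pink one fits because the lid is pink and it stands on the disc. Next I'll measure and confirm it in one enlarged crop.

```bash
cat > h.py <<'E'
from workcell import bot
import cv2,numpy as np
def ray(c,uv,z):
    T=c["world_to_cam"];R,t=T[:3,:3],T[:3,3];o=-R.T@t
    d=R.T@np.linalg.inv(c["K"])@np.array([uv[0],uv[1],1.]);return o+d*(z-o[2])/d[2]
def blobs(c,lo,hi,roi,amin=5):
    h=cv2.cvtColor(c["frame"],cv2.COLOR_BGR2HSV);m=cv2.inRange(h,lo,hi)
    k=np.zeros_like(m);x0,y0,x1,y1=roi;k[y0:y1,x0:x1]=m[y0:y1,x0:x1]
    n,l,s,ce=cv2.connectedComponentsWithStats(k)
    return sorted([(int(s[i,4]),ce[i]) for i in range(1,n) if s[i,4]>=amin],key=lambda b:-b[0])
ROI={"top":(300,165,385,265),"side":(225,180,355,275)}
PINK=((140,50,80),(175,255,255));BLUE=((100,120,60),(125,255,255));RED=((0,180,120),(6,255,255))
def scan(name):
    c=bot.capture(name);r=ROI[name]
    p=blobs(c,*PINK,r);b=blobs(c,*BLUE,r);rd=blobs(c,*RED,r)
    return c,p,b,rd
E
python3 - <<'E'
from h import *
for n in("top","side"):
    c,p,b,rd=scan(n)
    for nm,L,z in(("pink",p,.068),("blue",b,.04),("red",rd,.005)):
        for a,q in L: print(n,nm,a,q.round(1),ray(c,q,z).round(4))
a=cv2.imread("pics/top0.png")[170:270,290:420];b=cv2.imread("pics/side0.png")[180:280,225:355]
cv2.imwrite("pics/crop.png",cv2.resize(np.vstack([a,b])[:, :],None,fx=3,fy=3,interpolation=cv2.INTER_CUBIC))
E
```

```text
top pink 328 [358.4 213.9] [ 0.4706 -0.2753  0.068 ]
top pink 13 [348.6 246.5] [ 0.3513 -0.2373  0.068 ]
top blue 70 [367.2 191. ] [ 0.559  -0.3119  0.04  ]
top blue 68 [337.  180.6] [ 0.5997 -0.1988  0.04  ]
top blue 64 [372.8 222.4] [ 0.4406 -0.3309  0.04  ]
top blue 62 [318.6 232.2] [ 0.406  -0.1276  0.04  ]
top blue 58 [312.9 201.3] [ 0.5223 -0.1074  0.04  ]
top blue 47 [349.  242.2] [ 0.3677 -0.2405  0.04  ]
top red 117 [347.9 253.9] [ 0.3244 -0.2376  0.005 ]
side pink 463 [286.4 235.4] [ 0.4737 -0.2817  0.068 ]
side blue 139 [336.8 231.2] [ 0.6024 -0.205   0.04  ]
side blue 132 [257.9 221.8] [ 0.3698 -0.2441  0.04  ]
side blue 128 [271.1 253.6] [ 0.4459 -0.336   0.04  ]
side blue 112 [311.9 258.4] [ 0.5604 -0.3158  0.04  ]
side blue 100 [321.2 201.8] [ 0.5269 -0.114   0.04  ]
side blue 97 [283.1 197.1] [ 0.4092 -0.1328  0.04  ]
side blue 87 [287.  248.5] [ 0.4831 -0.306   0.04  ]
side blue 9 [272.6 183.4] [ 0.359  -0.0906  0.04  ]
side red 129 [245.8 224. ] [ 0.3256 -0.2406  0.005 ]
```

View pics/crop.png

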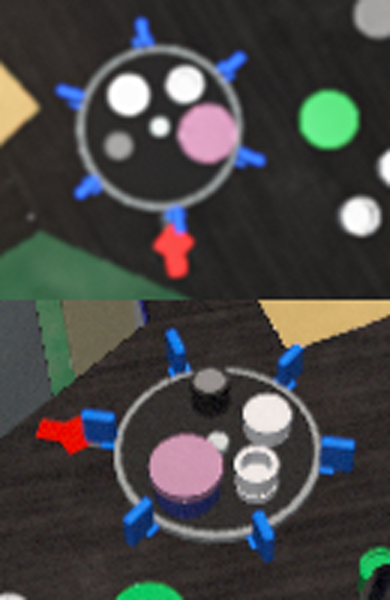

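The crop confirms the pink-lidded tub with a blue body on the disc. The green one stands off the disc and isn't meant.

- **Axis:** about (0.484, -0.222).
- **Pointer direction:** about -174°.
- **Tub:** at -102°, radius 58 mm, which fits the 53 to 63 mm given.
- **Turn needed:** about 72° clockwise.

I'll push the tab at 70° on its anticlockwise side with the fingers shut, and set out now.

Emit:
{"name": "step_arm", "arguments": {"series": [[255,[26,-24,0],-7],[255,[53,-49,0],-14],[255,[80,-74,0],-21],[255,[107,-100,0],-28],[255,[135,-125,0],-35]], "squeeze": 20}}

```text
t: 0.62
position: [0.3466, -0.4151, 0.2311]
tool_rot: [[0.49, 0.871, -0.0], [0.871, -0.49, 0.0], [-0.0, -0.0, -1.0]]
wrist_force: [0.9, -0.2, -0.2]
gripper_width: 0.0255
gripper_force: 0.0
```

Emit:
{"name": "step_arm", "arguments": {"series": [[255,[39,-5,0],-7],[255,[78,-10,0],-14],[255,[117,-16,0],-21],[255,[156,-21,0],-28],[255,[195,-26,0],-35]]}}

```text
t: 1.03
position: [0.4207, -0.2327, 0.2314]
tool_rot: [[-0.098, 0.995, 0.0], [0.995, 0.098, -0.001], [-0.001, -0.0, -1.0]]
wrist_force: [1.4, -0.5, 0.6]
gripper_width: 0.0
gripper_force: 0.0
```

```bash
cat >> h.py <<'E'
AX=np.array([.484,-.222])
def to(x,y,z,head=None):
    o=bot.get_obs();R=o["tool_rot"];p=o["position"];s=R.T@(np.array([x,y,z])-p)*1000
    h=np.degrees(np.arctan2(R[1,0],R[0,0]));return p.round(4),round(h,1),s.round(0),o["t"],o["joint_positions"].round(2)
def pol(a,r=.122): a=np.radians(a);return AX+r*np.array([np.cos(a),np.sin(a)])
E
python3 -c "
from h import *
print(to(*pol(97),.1))"
```

```text
(array([ 0.4207, -0.2327,  0.2314]), np.float64(95.6), array([126.,  61., 131.]), 1.0333, array([ 0.88, -0.03, -0.42,  1.84, -0.01,  1.32,  0.56]))
```

Travel first, then descend with a short, close look.

Emit:
{"name": "step_arm", "arguments": {"series": [[255,[34,16,20],0],[255,[67,32,40],0],[255,[100,48,60],0],[255,[126,61,80],0],[255,[126,61,100],0]]}}

```text
t: 1.45
position: [0.4716, -0.0961, 0.131]
tool_rot: [[-0.102, 0.995, 0.002], [0.995, 0.102, 0.002], [0.002, 0.003, -1.0]]
wrist_force: [-0.1, 0.1, 1.1]
gripper_width: 0.0002
gripper_force: 0.0
```

```bash
python3 - <<'E'
from h import *
print(to(*pol(97),.03))
for n in("top","side"):
    c,p,b,rd=scan(n)
    for nm,L,z in(("pink",p,.068),("blue",b,.04)):
        for a,q in L: print(n,nm,a,q.round(1),ray(c,q,z).round(4))
    cv2.imwrite(f"pics/{n}1.png",c["frame"])
c=bot.capture("wrist");a=c["frame"]
r=[cv2.resize(cv2.imread(f"pics/{n}1.png")[150:280,x:x+180],(400,288)) for n,x in(("top",260),("side",200))]
cv2.imwrite("pics/m1.png",np.vstack([np.hstack(r),cv2.resize(a,(800,500))])[:590])
E
```

```text
(array([ 0.4716, -0.0961,  0.131 ]), np.float64(95.9), array([ -5.,  -3., 101.]), 1.45, array([ 0.72,  0.07, -0.58,  1.97,  0.04,  1.12,  0.22]))
top pink 329 [358.4 213.9] [ 0.4707 -0.2752  0.068 ]
top pink 13 [348.6 246.5] [ 0.3513 -0.2373  0.068 ]
top blue 68 [337.  180.6] [ 0.5997 -0.1988  0.04  ]
top blue 68 [367.1 191.1] [ 0.5586 -0.3115  0.04  ]
top blue 64 [372.8 222.4] [ 0.4406 -0.3309  0.04  ]
top blue 47 [349.  242.2] [ 0.3677 -0.2405  0.04  ]
top blue 41 [319.8 231.7] [ 0.4078 -0.1322  0.04  ]
side pink 468 [286.4 235.4] [ 0.4737 -0.2818  0.068 ]
side blue 140 [336.8 231.1] [ 0.6023 -0.2049  0.04  ]
side blue 132 [257.9 221.8] [ 0.3698 -0.2441  0.04  ]
side blue 128 [271.1 253.7] [ 0.446 -0.336  0.04 ]
side blue 112 [311.8 258.4] [ 0.5604 -0.3158  0.04  ]
side blue 99 [321.2 201.8] [ 0.527  -0.1142  0.04  ]
side blue 97 [283.1 197.1] [ 0.4092 -0.1328  0.04  ]
side blue 86 [287.1 248.5] [ 0.4832 -0.306   0.04  ]
side blue 9 [272.6 183.4] [ 0.359  -0.0906  0.04  ]
```

View pics/m1.png

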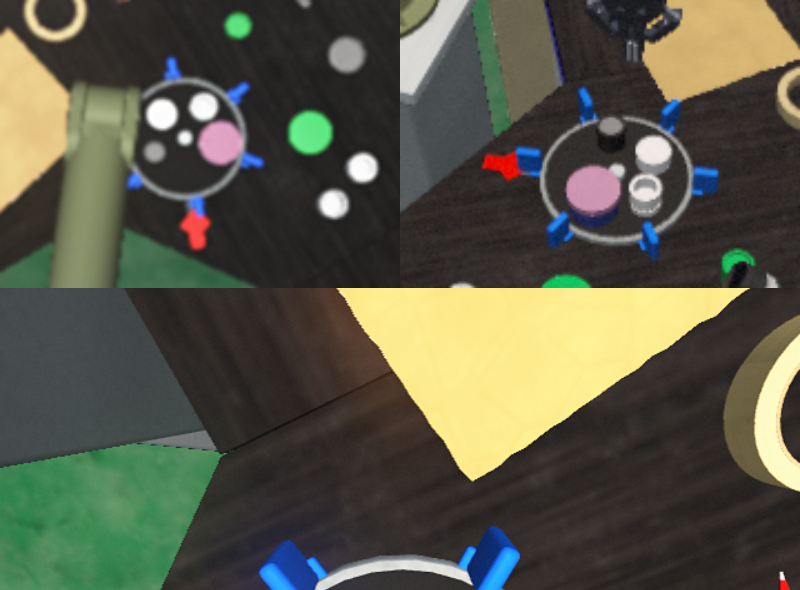

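The fingers hang between the tabs at 70° and 130°, with room on both sides. Descending.

Emit:
{"name": "step_arm", "arguments": {"series": [[255,[-2,0,25],0],[255,[-2,0,50],0],[255,[-2,0,75],0],[255,[-2,0,99],0],[255,[-2,0,99],0]]}}

```text
t: 2.02
position: [0.4668, -0.1069, 0.0296]
tool_rot: [[-0.089, 0.996, -0.006], [0.996, 0.089, 0.001], [0.002, -0.006, -1.0]]
wrist_force: [-1.4, -0.3, -0.2]
gripper_width: 0.0002
gripper_force: 0.0
```

```bash
cat >> h.py <<'E'
def arc(angs,r=.124,z=.031,fade=1):
    o=bot.get_obs();R=o["tool_rot"];p=o["position"];h=np.degrees(np.arctan2(R[1,0],R[0,0]))
    d=p[:2]-AX;print("at",np.degrees(np.arctan2(d[1],d[0])).round(1),np.hypot(*d).round(4),"z",p[2].round(4),"t",o["t"],"F",o["wrist_force"].round(1))
    for a in angs:
        s=R.T@(np.array([*pol(a,r),z])-p)*1000
        print([255,[int(v) for v in s.round()],int(round((h-a+180)%360-180))])
E
python3 -c "
from h import *
arc([93,90,87,84,81])"
```

```text
at 98.5 0.1164 z 0.0296 t 2.0167 F [-1.4 -0.3 -0.2]
[255, [8, 11, -1], 2]
[255, [7, 18, -1], 5]
[255, [7, 24, -1], 8]
[255, [5, 31, -2], 11]
[255, [4, 37, -2], 14]
```

Emit:
{"name": "step_arm", "arguments": {"series": [[255,[8,11,0],2],[255,[7,18,0],5],[255,[7,24,0],8],[255,[5,31,0],11],[255,[4,37,0],14]]}}

```text
t: 2.43
position: [0.5077, -0.1, 0.0348]
tool_rot: [[0.156, 0.988, 0.002], [0.988, -0.156, -0.002], [-0.001, 0.002, -1.0]]
wrist_force: [-1.4, -0.1, 0.9]
gripper_width: 0.0
gripper_force: 0.3
```

```bash
python3 -c "
from h import *
arc([77,72.5,68,63.5,59])
c,p,b,rd=scan('side')
for a,q in p: print(a,ray(c,q,.068).round(4))
for a,q in b: print(a,ray(c,q,.04).round(4))"
```

```text
at 79.0 0.1243 z 0.0348 t 2.4333 F [-1.4 -0.1  0.9]
[255, [0, 4, 4], 4]
[255, [-2, 14, 4], 9]
[255, [-3, 24, 4], 13]
[255, [-6, 33, 4], 18]
[255, [-9, 42, 4], 22]
465 [ 0.4726 -0.2816  0.068 ]
5 [ 0.3722 -0.2777  0.068 ]
140 [ 0.603 -0.207  0.04 ]
135 [ 0.4441 -0.3352  0.04  ]
130 [ 0.3694 -0.2417  0.04  ]
111 [ 0.5589 -0.317   0.04  ]
103 [ 0.5291 -0.113   0.04  ]
86 [ 0.4114 -0.1312  0.04  ]
83 [ 0.4825 -0.306   0.04  ]
9 [ 0.359  -0.0906  0.04  ]
```

Contact made: the disc has turned about 1°. Pushing along the arc.

Emit:
{"name": "step_arm", "arguments": {"series": [[255,[0,5,2],4],[255,[-2,14,3],9],[255,[-3,24,3],13],[255,[-6,33,3],18],[255,[-9,42,3],22]]}}

```text
t: 2.9
position: [0.5471, -0.1146, 0.0312]
tool_rot: [[0.514, 0.858, 0.001], [0.858, -0.514, -0.001], [-0.0, 0.001, -1.0]]
wrist_force: [-1.3, 0.5, 0.4]
gripper_width: -0.0
gripper_force: 0.5
```

```bash
python3 -c "
from h import *
arc([55,50.5,46,41.5,37])
c,p,b,rd=scan('side')
for a,q in p[:1]: print(a,ray(c,q,.068).round(4))"
```

```text
at 59.6 0.1246 z 0.0312 t 2.9 F [-1.3  0.5  0.4]
[255, [-1, 10, 0], 4]
[255, [-2, 20, 0], 9]
[255, [-4, 29, 0], 13]
[255, [-6, 39, 0], 18]
[255, [-10, 48, 0], 22]
464 [ 0.4545 -0.2738  0.068 ]
```

Emit:
{"name": "step_arm", "arguments": {"series": [[255,[-1,10,0],4],[255,[-2,20,0],9],[255,[-4,29,0],13],[255,[-6,39,0],18],[255,[-10,48,0],22]]}}

```text
t: 3.37
position: [0.5831, -0.1471, 0.031]
tool_rot: [[0.797, 0.604, 0.001], [0.604, -0.797, -0.0], [0.001, 0.001, -1.0]]
wrist_force: [0.4, 1.8, -0.6]
gripper_width: -0.0002
gripper_force: 0.5
```

```bash
python3 -c "
from h import *
arc([33.5,30,26.5,23,19.5])
for n in('side','top'):
  c,p,b,rd=scan(n)
  q=ray(c,p[0][1],.068)[:2];d=q-(np.array([.4858,-.2246]) if n=='side' else np.array([.4826,-.2195]));print(n,q.round(4),np.degrees(np.arctan2(d[1],d[0])).round(1),np.hypot(*d).round(4))"
```

```text
at 37.1 0.1242 z 0.031 t 3.3667 F [ 0.4  1.8 -0.6]
[255, [-1, 8, 0], 4]
[255, [-1, 15, 0], 7]
[255, [-2, 23, 0], 11]
[255, [-4, 30, 0], 14]
[255, [-6, 37, 0], 18]
side [ 0.4385 -0.2582] -144.6 0.058
top [ 0.434  -0.2509] -147.1 0.0578
```

Emit:
{"name": "step_arm", "arguments": {"series": [[255,[-1,8,0],4],[255,[-1,15,0],7],[255,[-2,23,0],11],[255,[-4,30,0],14],[255,[-6,37,0],18]]}}

```text
t: 3.88
position: [0.6003, -0.1792, 0.0304]
tool_rot: [[0.943, 0.332, 0.001], [0.332, -0.943, 0.001], [0.001, -0.0, -1.0]]
wrist_force: [0.4, 1.2, -0.9]
gripper_width: 0.0003
gripper_force: 0.5
```

```bash
cat >> h.py <<'E'
AXC={'side':np.array([.4858,-.2246]),'top':np.array([.4826,-.2195])}
def ang(d): return np.degrees(np.arctan2(d[1],d[0])).round(1)
def meas():
  for n in('side','top'):
    c,p,b,rd=scan(n)
    d=ray(c,p[0][1],.068)[:2]-AXC[n];R=ray(c,rd[0][1],.005)[:2]-AXC[n]
    print(n,ang(d),np.hypot(*d).round(4),'red',rd[0][0],ang(R),np.hypot(*R).round(3),'tabs',sorted(float(ang(ray(c,q,.04)[:2]-AXC[n])) for a,q in b if a>40))
E
python3 -c "
from h import *
arc([17.5,15.5,13.5,11.5,10])
meas()"
```

```text
at 20.2 0.1239 z 0.0304 t 3.8833 F [ 0.4  1.2 -0.9]
[255, [0, 6, -1], 2]
[255, [0, 10, -1], 4]
[255, [-1, 14, -1], 6]
[255, [-1, 19, -1], 8]
[255, [-2, 22, -1], 9]
side -161.2 0.0583 red 128 -174.2 0.161 tabs [-170.4, -138.3, -109.9, -50.5, 9.7, 69.7, 129.7]
top -160.6 0.0596 red 123 -173.7 0.16 tabs [-171.0, -111.8, -51.6, 69.1]
```

Emit:
{"name": "step_arm", "arguments": {"series": [[255,[0,6,0],2],[255,[0,10,0],4],[255,[-1,14,0],6],[255,[-1,19,0],8],[255,[-2,22,0],9]]}}

```text
t: 4.4
position: [0.6058, -0.2008, 0.0298]
tool_rot: [[0.984, 0.179, 0.001], [0.179, -0.984, 0.0], [0.001, -0.0, -1.0]]
wrist_force: [1.3, 0.7, 0.2]
gripper_width: 0.0
gripper_force: 0.5
```

```bash
python3 -c "
from h import *
arc([9,8.5,8,7.5,7])
meas()"
```

```text
at 9.9 0.1236 z 0.0298 t 4.4 F [1.3 0.7 0.2]
[255, [0, 2, -1], 1]
[255, [0, 3, -1], 2]
[255, [0, 4, -1], 2]
[255, [0, 5, -1], 3]
[255, [0, 6, -1], 3]
side -171.7 0.0583 red 165 -175.0 0.156 tabs [-148.8, -120.0, -60.7, -1.4, 59.4, 119.5, 179.4]
top -159.7 0.0635 red 132 -173.1 0.158 tabs [-121.3, -61.3, 59.5]
```

Emit:
{"name": "step_arm", "arguments": {"series": [[255,[0,2,0],1],[255,[0,3,0],1],[255,[0,4,0],2],[255,[0,5,0],2],[255,[0,5,0],2]]}}

```text
t: 4.92
position: [0.6064, -0.206, 0.0293]
tool_rot: [[0.989, 0.145, -0.0], [0.145, -0.989, -0.0], [-0.0, 0.0, -1.0]]
wrist_force: [-0.4, 0.7, 0.5]
gripper_width: 0.0001
gripper_force: 0.3
```

Emit:
{"name": "step_arm", "arguments": {"series": [[255,[0,-10,0],0],[255,[0,-22,0],0],[255,[0,-22,-30],0],[255,[10,-22,-70],0],[255,[50,-22,-105],0]]}}

```text
t: 5.33
position: [0.6417, -0.1783, 0.1292]
tool_rot: [[0.99, 0.143, -0.002], [0.143, -0.99, -0.002], [-0.003, 0.001, -1.0]]
wrist_force: [2.4, -0.6, 1.4]
gripper_width: -0.0
gripper_force: 0.0
```

Emit:
{"name": "step_arm", "arguments": {"series": [[255,[20,-35,0],0],[255,[40,-70,0],0],[255,[60,-105,0],0],[255,[60,-140,0],0],[255,[60,-170,0],0]]}}

```text
t: 5.75
position: [0.6787, 0.0046, 0.1265]
tool_rot: [[0.989, 0.149, -0.0], [0.149, -0.989, 0.002], [0.0, -0.002, -1.0]]
wrist_force: [0.1, 0.3, -0.3]
gripper_width: 0.0003
gripper_force: 0.0
```

```bash
cat > m.py <<'E'
from h import *
o=bot.get_obs();print(o["t"],o["position"].round(3))
r=[]
for n in('side','top'):
    c,p,b,rd=scan(n)
    B=[ray(c,q,.04)[:2] for a,q in b if a>40];print(n,len(B))
    # axis: circle fit through the tabs (radius ~ .119), dropping points off the rim
    B=np.array([q for q in B if abs(np.hypot(*(q-AXC[n]))-.119)<.012]);A=np.c_[2*B,np.ones(len(B))]
    ax=np.linalg.lstsq(A,(B**2).sum(1),rcond=None)[0][:2]
    d=ray(c,p[0][1],.068)[:2]-ax;R=ray(c,rd[0][1],.005)[:2]-ax
    print(n,len(B),'axis',ax.round(4),'tub',p[0][0],ang(d),np.hypot(*d).round(4),'red',rd[0][0],ang(R),np.hypot(*R).round(3),'tabs',sorted(float(ang(q-ax)) for q in B))
    x,y=(270,150) if n=='top' else (210,160)
    r.append(cv2.resize(c["frame"][y:y+130,x:x+160],(800,650))[:590,:] if 0 else cv2.resize(c["frame"][y:y+130,x:x+160],(400,325)))
import sys;cv2.imwrite(sys.argv[1],np.hstack(r))
E
python3 m.py pics/m2.png
```

```text
5.75 [0.679 0.005 0.126]
side 7
side 6 axis [ 0.4853 -0.2239] tub 428 -173.2 0.058 red 165 -174.6 0.155 tabs [-122.0, -62.9, -3.5, 56.4, 116.9, 177.4]
top 6
top 6 axis [ 0.4824 -0.2195] tub 343 -174.0 0.0583 red 135 -173.3 0.157 tabs [-123.4, -63.1, -2.5, 57.5, 117.1, 175.9]
```

View pics/m2.png

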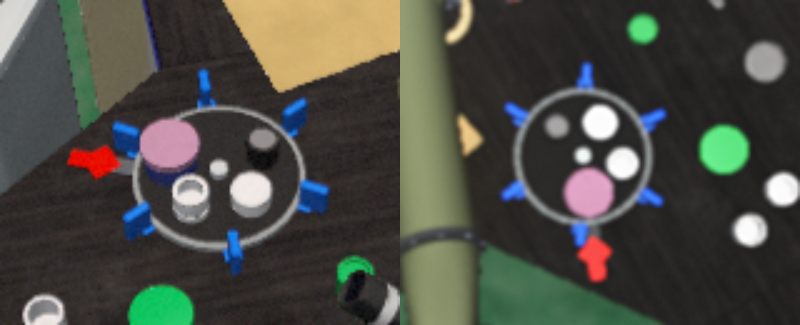

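The pink-lidded tub stands in front, in line with the red arrow: lid at (170,143) in the left half of the picture and (588,192) in the right, with the arrow at (595,257). Averaged over both views, the tub is at -173.6° and the pointer at -174.0°, about 0.4 mm apart at the tub. The other three things still stand, and the arm is clear. Handing in.

```bash
python3 -c "
from workcell import bot
print(bot.finish_job())"
```

```text
the job is handed in; nothing more can be done
None
```

The carousel is turned and the job is handed in: the tub with the pink lid stands at the front, within about 1° of the red pointer as measured from the two camera views, and the other three things still stand on the disc.

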